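Snap the last cover cap onto the bare stud and hold it down

ROBOT

A 6-joint arm with a two-finger parallel gripper is mounted at the origin on the work surface. World frame = base frame: x ahead of the robot, y to its left, z up, the work surface at z = 0. Lengths are in m, angles in rad, forces in N, time in s.
With the tool pointing down it reaches from about 0.275 to 0.825 m from the base axis. Payload 4.9 kg.
Tool frame: the origin (TCP) lies between the finger pads; the fingertips stand 25 mm ahead of it and the grasp point (between the pads) lies 6 mm ahead of it; z points along the fingers, y is the line along which they close (so a half turn about z gives the same grasp; the last joint's range is limited). The gripper opens to 85 mm and grips with 20 to 120 N. Pads are 22 mm wide; open, the fingers measure 114 mm over their backs; the gripper's body (76 mm by 85 mm) begins 54 mm behind the grasp point. The pads swing forward as they close: fully open they stand 13 mm farther back than shut.
Start: joints at [-1.459, 0.326, -0.193, 1.052, 0, 1.437], TCP at [0.134, -0.533, 0.256] pointing down, gripper open.
Joint ranges: [-2.65, 2.65], [-0.97, 1.79], [-1.3, 1.35], [-1.93, 2.1], [-1.47, 1.37], [-3.14, 3.14]. Speed limits (rad/s): [2.57, 2.57, 3.14, 3.14, 3.14, 3.14].

INTERFACE

Orientations are given as [roll, pitch, yaw] about the fixed x, y, z axes, in that order (R = Rz(yaw) Ry(pitch) Rx(roll)).
In Python, from cell import robot gives the robot as it stands.
- The arm moves only by the tool drive_tool, never from a script. Its argument "moves" is a list of rows, each an object of numbers: "ax", "ay", "az": the turn, a rotation vector about the world's x, y, z in units of 5 degrees (1.0 is 5 degrees); "x", "y", "z": the shift along the world's x, y, z in units of 40 mm (1.0 is 40 mm); "fingers": the finger opening in mm, from 0 to 85.4. A call has 1 to 20 rows; each row shifts and turns the commanded pose from where the row before left it; what a row does not reach is not made up. A row lasts 1/12 s, in which the tool goes at most 41.7 mm and 7.16 degrees, less where a joint would pass 70% of its speed; a pose out of reach is approached as far as the arm can. A call is refused whole if a number of a shift passes 1 or a number of a turn 1, either way. A call with a gripper value outside its range is refused whole. The fingers move at their own pace and stop on an object; "squeeze" is the grip in N (left out, the last holds). Time passes only in rows, so rows that do not move let the fingers close. It gives the time, the measured TCP pose, the force, the opening and the grip force at its end, in the units of the state.
- robot.sense(): the state, without advancing time (a new reading comes with each control period).
- robot.get_image(name): name is "scene" or "top" or "wrist"; returns (picture, depth): 420x560x3 uint8, red, green, blue; 420x560 float32, m along the optical axis (not along the pixel's ray), 0 where there is no reading.
- robot.get_calibration(name): a dict with "vertical_fov" (degrees; the focal length in pixels is half the picture's height over the tangent of half this angle, whatever the lens; pixels are square), "cx", "cy" (the principal point, pixels), "R" (3x3) and "t" (3): a world point X has camera coordinates R X + t; the wrist camera has in their place "tool_from_camera" (4x4, takes a point from camera to tool coordinates, whose origin is the TCP and whose axes are the flange's). Camera axes: x right, y down, z forward; pixel columns grow to the right and rows downward; lengths in m; the calibration is good to about 2 mm. The wrist camera is an equidistant fisheye: a pixel r from the principal point sees the ray r / f radians off the axis. A picture is of the moment at which its call begins: read the wrist's pose just before it. get_calibration takes no time and is no camera call.
- robot.sign_off(): hands the job in; it is judged then, once.
The state is a dict: "time": time; "joint_positions": joint angles; "qvel": joint speeds; "joint_efforts": joint torques, N m; "tcp_pos": TCP position; "tool_rot": TCP orientation; "ft_force": force on the tool from outside, world axes, zero at the start; "moment": the same for the moment, N m; "gripper_width": opening from 0.0 (shut) to 1.0 (fully open); "gripper_force": force on a finger pad.
Only numpy, scipy, OpenCV 4.12 (cv2) and the standard library are available. Lean on these libraries where they do the work, as an engineer would, in place of code of your own. Each camera call takes 0.05 s, during which the arm holds its last target. There are 200 camera calls.

TASK

Two of the three studs on the shelf's joint plate already wear their snap caps. Pick up the loose cap from the mat, press it onto the stud that is still bare until it clicks, and keep pressing down firmly (about 10 N) so that the spring washer under it stays squeezed; finish like that, still pressing on the cap, without letting go. Leave the tyre lever and the tin box where they are.

Things in the scene. Friction and masses are not known exactly. Their poses are not given: they have to be found in the camera images.
- cap: the loose black plastic snap cap, round, 38 mm outside diameter, 39 mm high (slightly domed top), standing mouth down on the mat. Origin: middle of the rim of its mouth (its underside), z up through the top. Mouth: a 20 mm bore 5 mm deep (the lip), above it a 26 mm wide cavity up to 30 mm above the rim. 25 to 50 g, grips by its round side.
- mat: red hard silicone mat, 130 x 130 x 5 mm, fixed, the loose cap stands on it; origin at the centre of its underside, top 5 mm above the origin
- joint_plate: aluminium joint plate 70 mm (x) x 280 mm (y) x 6 mm, fixed flat on the shelf; origin at the centre of its underside. Its three stud places lie in a row along its y, 85 mm apart. Which of the three is the bare one changes from start to start.
- place_a (a point): axis of the stud place at the plate's +y end, at the plate's top face (6 mm above the shelf). The bare stud, at whichever place: steel post 18 mm diameter, 29 mm high above the plate's top, its last 6 mm tapered; four sprung bulges around it, 24 mm across, centred 16 mm above the plate's top; round its foot a sprung washer, 42 mm across, its top 5.5 mm above the plate's top when free
- place_b (a point): the same for the middle place. Snapping on, at any place: the cap's rim meets the bulges about 22 mm above the plate's top; pushing on takes about 8 to 15 N; past the peak the force falls, and with the rim about 11 mm above the plate's top the bulges snap out and pull the cap down (the click) to rest on the washer, rim about 5 mm above the plate's top
- place_c (a point): the same for the place at the plate's -y end
- fitted_cap_1: a cap like the loose one, already fitted and fixed on one of the three places; origin at the middle of its rim, 5 mm above the plate's top
- fitted_cap_2: the other already fitted cap, likewise
- washer (a joint): how far the spring washer of the bare stud is pressed down, in m: 0 free, under 0.0006 with the cap snapped on and left alone, 0.0035 fully squeezed (10.5 N); it gives 3 N per mm
- tyre_lever: brushed aluminium tyre lever, about 130 x 19 x 10 mm, lying flat near the robot; bystander; origin under its middle, x along it
- tin_box: closed tin box 89 x 129 x 62 mm, bystander; origin at the centre of its underside
- tilt_bin: tilt-out bin of clear plastic in a grey sheet frame, 130 x 162 x 130 mm, fixed to the shelf, the bucket leaning out about 50 mm towards the robot; bystander; origin at the centre of its underside
Mind the look-alikes: they are no part of the job. What is shaped like the cap but blue or turquoise is not meant.

How it is judged:
On the way, in this order (a step that is already met when the one before it is completed fails the run):
1. the loose cap is lifted at least 30 mm clear of the mat (z of cap in the frame of mat above 0.035 m), for 0.1 s.
2. the cap has snapped down on the bare stud (angle between cap's own z axis and vertical below 0.1 rad and ((horizontal distance between cap and place_a below 0.003 m and z of cap in the frame of place_a below 0.0065 m) or (horizontal distance between cap and place_b below 0.003 m and z of cap in the frame of place_b below 0.0065 m) or (horizontal distance between cap and place_c below 0.003 m and z of cap in the frame of place_c below 0.0065 m))), for 0.1 s.
At the end, for the whole second after the job is handed in: Last second: cap at rest and upright (0.1 rad) on the bare stud, axis within 3 mm, rim under 5 mm above the plate's top, fingers on it (over 2 N), spring washer squeezed by over 1.5 mm (4.5 N); tyre lever and tin box within 15 mm of their start (angle between cap's own z axis and vertical below 0.1 rad and ((horizontal distance between cap and place_a below 0.003 m and z of cap in the frame of place_a below 0.005 m) or (horizontal distance between cap and place_b below 0.003 m and z of cap in the frame of place_b below 0.005 m) or (horizontal distance between cap and place_c below 0.003 m and z of cap in the frame of place_c below 0.005 m)) and value of joint washer above 0.0015 m and contact force between the fingers and cap above 2 N and linear speed of cap below 0.01 m/s and distance of each of tyre_lever, tin_box from where it was at the start of the episode below 0.015 m); the arm keeps its last pose, push and grip.
It fails at once if the tyre lever or the tin box is knocked more than 15 mm from its place (distance of any of tyre_lever, tin_box from where it was at the start of the episode above 0.015 m).
It also fails if it takes over 48 s, if anything falls off the work surface, if the arm or the gripper's body presses on something with over 40 N, if the wrist force passes 120 N, or if a joint passes its speed limit or range.

## Working session

There is one attempt and no reset: what is moved stays moved. The work goes in short steps, Python scripts to look and compute and a tool call to move; the robot and the scene stay as the last step left them, time stands still between calls to the robot, and variables do not carry over. Pictures are saved under pics/ and viewed, at most 10 in all, crops included, and the job is handed in when it is done.

Besides the shell and the picture viewer there is one more tool, called after ">>>" as name(argument=value, ...), one argument or row to a line, values as JSON. drive_tool: Moves the arm, as the interface text tells. Its arguments: {"type":"object","properties":{"moves":{"type":"array","items":{"type":"object","properties":{"ax":{"type":"number"},"ay":{"type":"number"},"az":{"type":"number"},"x":{"type":"number"},"y":{"type":"number"},"z":{"type":"number"},"fingers":{"type":"number"}}}},"squeeze":{"type":"number"}},"required":["moves"]}

```bash
mkdir -p pics
cat > h.py <<'E'
import numpy as np, cv2
from cell import robot
def snap(n,tag):
    im,d=robot.get_image(n); np.savez(f'pics/{tag}.npz',im=im,d=d); cv2.imwrite(f'pics/{tag}.png',im[:,:,::-1]); return im,d
def load(tag):
    z=np.load(f'pics/{tag}.npz'); return z['im'],z['d']
def world(n,u,v,z):
    c=robot.get_calibration(n); f=210/np.tan(np.radians(c['vertical_fov'])/2)
    p=np.array([(u-c['cx'])/f*z,(v-c['cy'])/f*z,z]); return np.array(c['R']).T@(p-np.array(c['t']))
def crop(tag,u0,v0,u1,v1,s,out):
    im,_=load(tag); cv2.imwrite(f'pics/{out}.png',cv2.resize(im[v0:v1,u0:u1,::-1],None,fx=s,fy=s,interpolation=cv2.INTER_CUBIC))
E
python3 - <<'E'
from h import *
a,_=snap('scene','s0'); b,_=snap('top','t0')
cv2.imwrite('pics/both.png',cv2.resize(np.vstack([a,b])[:,:,::-1],None,fx=.71,fy=.71))
for n in('scene','top'):
    c=robot.get_calibration(n); print(n,c)
print(robot.sense())
E
```

```text
scene {'vertical_fov': 45.053191245001216, 'cx': 282.92612196726583, 'cy': 206.5098139577386, 'R': array([[ 0.36303944,  0.93164107, -0.01572512],
       [ 0.69803802, -0.28311118, -0.65771649],
       [-0.61720765,  0.22780029, -0.75310142]]), 't': array([-0.30261409, -0.34659391,  1.54890438])}
top {'vertical_fov': 53.37110909750446, 'cx': 288.427256271, 'cy': 207.2248164358727, 'R': array([[-0.03025237, -0.99945811, -0.01297229],
       [-0.98528197,  0.03200269, -0.16791446],
       [ 0.16823862,  0.00770155, -0.98571621]]), 't': array([0.11049205, 0.55529089, 0.83272075])}
{'time': 0.1, 'joint_positions': array([-1.45925117e+00,  3.26832261e-01, -1.93483589e-01,  1.05204148e+00,
       -7.39014214e-06,  1.43661490e+00]), 'qvel': array([-1.44551290e-03,  8.40197740e-06,  1.67520679e-03, -9.65554906e-05,
        4.08536304e-04, -8.25641166e-04]), 'joint_efforts': array([ 4.72727006e-04, -4.44239473e+01,  2.63037550e+01,  7.92162318e-03,
       -1.06081457e-04,  1.71856620e-06]), 'tcp_pos': array([ 0.13375682, -0.53297538,  0.25560067]), 'tool_rot': array([-3.14004470e+00, -2.01505462e-04,  2.45726440e-01]), 'ft_force': array([ 0.22903807, -0.0581072 , -0.24261925]), 'moment': array([-0.0424227 ,  0.00570887,  0.02254342]), 'gripper_force': 0.0, 'gripper_width': 0.9950601390918741}
```

View pics/t0.png

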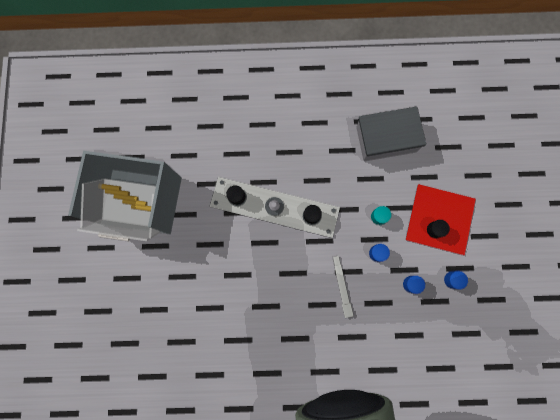

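View pics/s0.png

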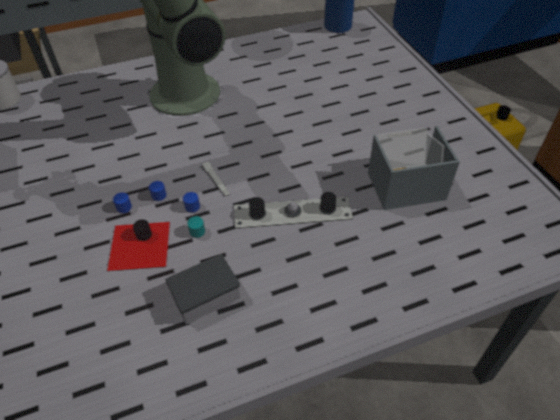

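Top view: the only loose black cap is on the red mat at about (438,229). The black caps at (236,194) and (312,214) are fitted on the plate, and the bare steel stud is the middle one at (275,206). The blue caps (380,253), (415,285), (457,280) and the turquoise one (381,215) are look-alikes. Next I'll confirm in a crop and measure.

Run:
```python
from h import *
A,_=load('t0');B,_=load('s0')
a=cv2.resize(A[160:280,200:480],None,fx=2.8,fy=2.8,interpolation=2);b=cv2.resize(B[180:280,100:380],None,fx=2.8,fy=2.8,interpolation=2)
cv2.imwrite('pics/c0.png',np.vstack([a,b])[:595,:,::-1])
def cloud(n,im,d):
    v,u=np.mgrid[:420,:560]; c=robot.get_calibration(n); f=210/np.tan(np.radians(c['vertical_fov'])/2)
    p=np.stack([(u-c['cx'])/f*d,(v-c['cy'])/f*d,d],-1); return (p-np.array(c['t']))@np.array(c['R'])
for n,t,L in(('top','t0',[('cap',438,229),('f1',236,194),('f2',312,214),('stud',275,206)]),('scene','s0',[('cap',142,228),('f1',328,200),('f2',257,205),('stud',292,209)])):
    im,d=load(t); P=cloud(n,im,d)
    for k,u,v in L:
        w=P[v-16:v+17,u-16:u+17].reshape(-1,3); z=np.nanmax(np.where(w[:,2]<.08,w[:,2],0)); s=w[(w[:,2]>z-.006)&(w[:,2]<.08)]
        print(n,k,z.round(4),len(s),s.mean(0).round(4),((s.min(0)+s.max(0))/2).round(4))
    for k in('table',):print(np.median(P[...,2]).round(4))
    h=cv2.cvtColor(im,cv2.COLOR_RGB2HSV); m=(im[...,0]>150)&(im[...,1]<60); q=P[m]; print('mat',m.sum(),(q.min(0)+q.max(0)).round(4)/2, np.median(q[:,2]))
```

```text
top cap 0.0483 189 [ 0.505  -0.223   0.0444] [ 0.5049 -0.224   0.0453]
top f1 0.0547 176 [0.5917 0.2056 0.0507] [0.5913 0.2052 0.0517]
top f2 0.0535 220 [0.5437 0.0429 0.0501] [0.5435 0.0429 0.0505]
top stud 0.0394 35 [0.5682 0.1245 0.0356] [0.5687 0.125  0.0364]
0.0009
mat 2845 [ 0.5086 -0.1153  0.4579] 0.005765496348778886
scene cap 0.0476 127 [ 0.5082 -0.2218  0.0436] [ 0.5078 -0.2218  0.0446]
scene f1 0.0543 86 [0.5942 0.2064 0.0501] [0.5951 0.2062 0.0513]
scene f2 0.0538 113 [0.5469 0.0442 0.0496] [0.5474 0.044  0.0508]
scene stud 0.0388 19 [0.5712 0.1252 0.0351] [0.5712 0.125  0.0359]
-0.0003Traceback (most recent call last):
  File "<stdin>", line 14, in <module>
    return umr_minimum(a, axis, None, out, keepdims, initial, where)
ValueError: zero-size array to reduction operation minimum which has no identity
```

View pics/c0.png

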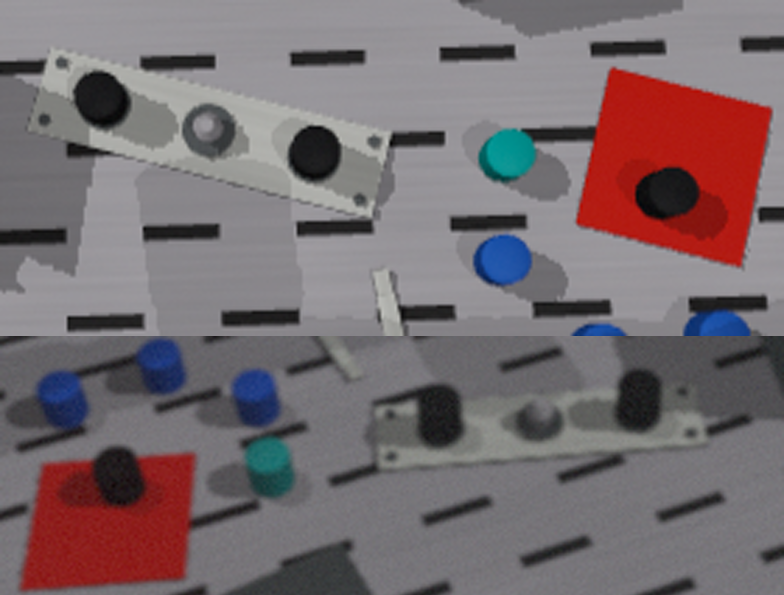

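Confirmed: the loose cap is the black one on the red mat and the bare stud is the middle place (b). From both views, the cap is at about (0.5065, -0.2225) with its top near 0.045, and the stud at about (0.569, 0.125). Moving above the cap.

>>> drive_tool(
  moves=[
    {"x": 0.6, "y": 0.5, "z": -0.15, "fingers": 85},
    {"x": 0.665, "y": 0.555, "z": -0.19},
    {"x": 0.665, "y": 0.555, "z": -0.19},
    {"x": 0.665, "y": 0.555, "z": -0.19},
    {"x": 0.665, "y": 0.555, "z": -0.19},
    {"x": 0.665, "y": 0.555, "z": -0.19},
    {"x": 0.665, "y": 0.555, "z": -0.19},
    {"x": 0.665, "y": 0.555, "z": -0.19},
    {"x": 0.665, "y": 0.555, "z": -0.19},
    {"x": 0.665, "y": 0.555, "z": -0.19},
    {"x": 0.665, "y": 0.555, "z": -0.19},
    {"x": 0.665, "y": 0.555, "z": -0.19},
    {"x": 0.665, "y": 0.555, "z": -0.19},
    {"x": 0.665, "y": 0.555, "z": -0.19},
    {"x": 0.05, "y": 0.05, "z": -0.05},
    {},
    {},
    {},
  ],
  squeeze=60,
)

```text
invalid input at $.moves[0]: expected keys ax, ay, az, x, y, z, fingers
```

```bash
cat >> h.py <<'E'
from scipy.spatial.transform import Rotation
def wsnap(tag):
    s=robot.sense(); im,d=snap('wrist',tag); np.savez(f'pics/{tag}_p.npz',p=s['tcp_pos'],r=s['tool_rot']); return s
def wray(tag,u,v):
    z=np.load(f'pics/{tag}_p.npz'); c=robot.get_calibration('wrist'); f=210/np.tan(np.radians(c['vertical_fov'])/2)
    a,b=u-c['cx'],v-c['cy']; r=np.hypot(a,b); th=r/f; k=np.sin(th)/max(r,1e-9); d=np.array([a*k,b*k,np.cos(th)])
    T=np.array(c['tool_from_camera']); R=Rotation.from_euler('xyz',z['r']).as_matrix()
    return z['p']+R@T[:3,3], R@T[:3,:3]@d
def wproj(tag,X):
    z=np.load(f'pics/{tag}_p.npz'); c=robot.get_calibration('wrist'); f=210/np.tan(np.radians(c['vertical_fov'])/2)
    R=Rotation.from_euler('xyz',z['r']).as_matrix(); T=np.array(c['tool_from_camera'])
    q=T[:3,:3].T@(R.T@(np.array(X)-z['p'])-T[:3,3]); r=np.hypot(q[0],q[1]); th=np.arctan2(r,q[2])
    return np.array([c['cx']+f*th*q[0]/r,c['cy']+f*th*q[1]/r])
def plane(tag,u,v,h):
    o,d=wray(tag,u,v); return (o+d*(h-o[2])/d[2])
E
python3 - <<'E'
from h import *
s=wsnap('w1'); print(s['time'],s['tcp_pos'],s['tool_rot'],s['joint_positions'],s['ft_force']); print(robot.get_calibration('wrist'))
print(wproj('w1',[.5065,-.2225,.044]),wproj('w1',[.5065,-.2225,.005]))
E
```

```text
0.1 [ 0.13375682 -0.53297538  0.25560067] [-3.14004470e+00 -2.01505462e-04  2.45726440e-01] [-1.45925117e+00  3.26832261e-01 -1.93483589e-01  1.05204148e+00
 -7.39014214e-06  1.43661490e+00] [ 0.22903807 -0.0581072  -0.24261925]
{'vertical_fov': 65.70646984690485, 'cx': 282.5957719208441, 'cy': 208.91658916410728, 'tool_from_camera': array([[ 8.81985363e-04, -9.60928103e-01, -2.76796680e-01,
         7.06932747e-02],
       [ 9.99999578e-01,  7.76028810e-04,  4.92336460e-04,
        -6.66238843e-05],
       [-2.58297743e-04, -2.76796997e-01,  9.60928382e-01,
        -1.16945304e-01],
       [ 0.00000000e+00,  0.00000000e+00,  0.00000000e+00,
         1.00000000e+00]])}
[ 121.42006528 -131.5284146 ] [ 132.01349954 -116.97148784]
```

View pics/w1.png

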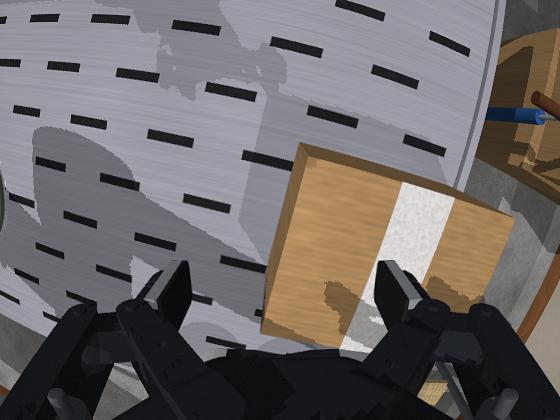

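The move was refused because every row needs all the keys, so nothing has moved yet. The wrist picture shows a cardboard box at about (390,250) beside the start pose. I'll leave at constant height first and descend later.

>>> drive_tool(
  moves=[
    {"ax": 0, "ay": 0, "az": 0, "x": 0.4, "y": 0.4, "z": 0, "fingers": 85},
    {"ax": 0, "ay": 0, "az": 0, "x": 0.66, "y": 0.55, "z": 0, "fingers": 85},
    {"ax": 0, "ay": 0, "az": 0, "x": 0.66, "y": 0.55, "z": 0, "fingers": 85},
    {"ax": 0, "ay": 0, "az": 0, "x": 0.66, "y": 0.55, "z": 0, "fingers": 85},
    {"ax": 0, "ay": 0, "az": 0, "x": 0.66, "y": 0.55, "z": 0, "fingers": 85},
    {"ax": 0, "ay": 0, "az": 0, "x": 0.66, "y": 0.55, "z": -0.2, "fingers": 85},
    {"ax": 0, "ay": 0, "az": 0, "x": 0.66, "y": 0.55, "z": -0.3, "fingers": 85},
    {"ax": 0, "ay": 0, "az": 0, "x": 0.66, "y": 0.55, "z": -0.3, "fingers": 85},
    {"ax": 0, "ay": 0, "az": 0, "x": 0.66, "y": 0.55, "z": -0.3, "fingers": 85},
    {"ax": 0, "ay": 0, "az": 0, "x": 0.66, "y": 0.55, "z": -0.3, "fingers": 85},
    {"ax": 0, "ay": 0, "az": 0, "x": 0.66, "y": 0.55, "z": -0.3, "fingers": 85},
    {"ax": 0, "ay": 0, "az": 0, "x": 0.66, "y": 0.55, "z": -0.3, "fingers": 85},
    {"ax": 0, "ay": 0, "az": 0, "x": 0.66, "y": 0.55, "z": -0.3, "fingers": 85},
    {"ax": 0, "ay": 0, "az": 0, "x": 0.66, "y": 0.55, "z": -0.3, "fingers": 85},
    {"ax": 0, "ay": 0, "az": 0, "x": 0.32, "y": 0.2, "z": -0.2, "fingers": 85},
    {"ax": 0, "ay": 0, "az": 0, "x": 0, "y": 0, "z": 0, "fingers": 85},
    {"ax": 0, "ay": 0, "az": 0, "x": 0, "y": 0, "z": 0, "fingers": 85},
    {"ax": 0, "ay": 0, "az": 0, "x": 0, "y": 0, "z": 0, "fingers": 85},
  ],
  squeeze=60,
)

```text
time: 1.65
tcp_pos: [0.5051, -0.2241, 0.1444]
tool_rot: [3.141, 0.001, 0.245]
ft_force: [0.1, 0.3, 0.3]
gripper_width: 0.994
gripper_force: 0.0
```

Run:
```python
from h import *
s=wsnap('w1'); print(s['time'],s['tcp_pos'],s['tool_rot'],s['joint_positions'],s['ft_force'])
print(wproj('w1',[.5065,-.2225,.044]),wproj('w1',[.5065,-.2225,.005]))
im,_=load('w1'); g=im.max(2).astype(int)
# predicted circle overlay of cap top and rim
o=im.copy()
for h in(.005,.042):
    for t in np.linspace(0,6.28,60):
        u,v=wproj('w1',[.5065+.019*np.cos(t),-.2225+.019*np.sin(t),h]).round().astype(int)
        if 0<=u<560 and 0<=v<420:o[v,u]=(255,255,0)
cv2.imwrite('pics/w1o.png',cv2.resize(o[:,:,::-1],None,fx=1.4,fy=1.4,interpolation=2))
```

```text
1.65 [ 0.50513153 -0.22414202  0.14442241] [3.14146739e+00 8.10422817e-04 2.45002375e-01] [-5.50867229e-01  4.30927131e-01 -3.44239222e-01  7.96107504e-01
 -6.66664139e-04  2.34572316e+00] [0.07601244 0.34662851 0.34422182]
[280.71011723 217.51415446] [280.95790321 203.03907938]
```

View pics/w1o.png

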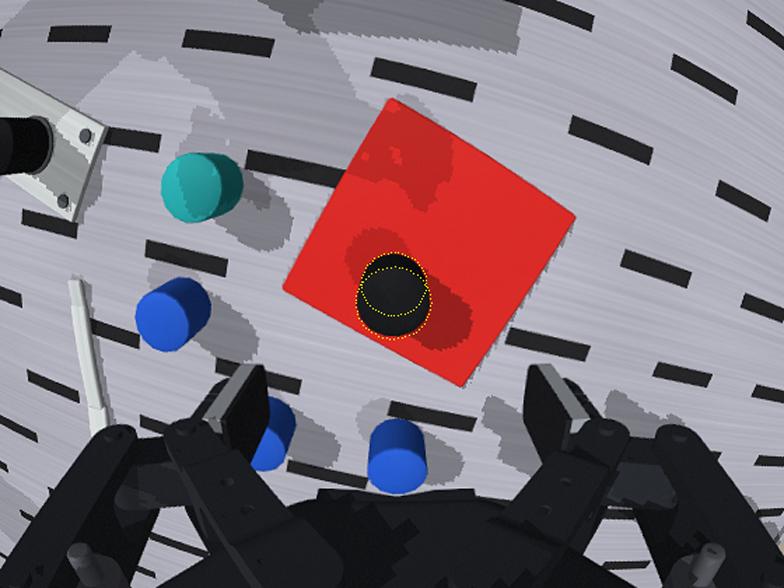

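The predicted cap outline matches the real cap to about 1–2 px at (282,213) in the original picture, so cap ≈ (0.507, -0.2223). Descending to a high grasp so the fingertips stay clear of the washer later, then closing.

>>> drive_tool(
  moves=[
    {"ax": 0, "ay": 0, "az": 0, "x": 0.05, "y": 0.04, "z": -0.5, "fingers": 85},
    {"ax": 0, "ay": 0, "az": 0, "x": 0, "y": 0, "z": -0.7, "fingers": 80},
    {"ax": 0, "ay": 0, "az": 0, "x": 0, "y": 0, "z": -0.7, "fingers": 70},
    {"ax": 0, "ay": 0, "az": 0, "x": 0, "y": 0, "z": -0.5, "fingers": 60},
    {"ax": 0, "ay": 0, "az": 0, "x": 0, "y": 0, "z": -0.28, "fingers": 60},
    {"ax": 0, "ay": 0, "az": 0, "x": 0, "y": 0, "z": 0, "fingers": 60},
    {"ax": 0, "ay": 0, "az": 0, "x": 0, "y": 0, "z": 0, "fingers": 48},
    {"ax": 0, "ay": 0, "az": 0, "x": 0, "y": 0, "z": 0, "fingers": 42},
    {"ax": 0, "ay": 0, "az": 0, "x": 0, "y": 0, "z": 0, "fingers": 38},
    {"ax": 0, "ay": 0, "az": 0, "x": 0, "y": 0, "z": 0, "fingers": 30},
    {"ax": 0, "ay": 0, "az": 0, "x": 0, "y": 0, "z": 0, "fingers": 20},
    {"ax": 0, "ay": 0, "az": 0, "x": 0, "y": 0, "z": 0, "fingers": 20},
    {"ax": 0, "ay": 0, "az": 0, "x": 0, "y": 0, "z": 0, "fingers": 20},
    {"ax": 0, "ay": 0, "az": 0, "x": 0, "y": 0, "z": 0, "fingers": 20},
  ],
  squeeze=70,
)

```text
time: 2.87
tcp_pos: [0.5089, -0.2229, 0.0391]
tool_rot: [3.139, -0.002, 0.246]
ft_force: [-0.8, -0.7, 6.4]
gripper_width: 0.428
gripper_force: 69.4
```

>>> drive_tool(
  moves=[
    {"ax": 0, "ay": 0, "az": 0, "x": 0, "y": 0, "z": 0.4, "fingers": 20},
    {"ax": 0, "ay": 0, "az": 0, "x": 0, "y": 0, "z": 0.7, "fingers": 20},
    {"ax": 0, "ay": 0, "az": 0, "x": 0, "y": 0, "z": 0.7, "fingers": 20},
    {"ax": 0, "ay": 0, "az": 0, "x": 0, "y": 0, "z": 0.5, "fingers": 20},
    {"ax": 0, "ay": 0, "az": 0, "x": 0, "y": 0, "z": 0.2, "fingers": 20},
    {"ax": 0, "ay": 0, "az": 0, "x": 0.1, "y": 0.4, "z": 0, "fingers": 20},
    {"ax": 0, "ay": 0, "az": 0, "x": 0.15, "y": 0.85, "z": 0, "fingers": 20},
    {"ax": 0, "ay": 0, "az": 0, "x": 0.15, "y": 0.85, "z": 0, "fingers": 20},
    {"ax": 0, "ay": 0, "az": 0, "x": 0.15, "y": 0.85, "z": 0, "fingers": 20},
    {"ax": 0, "ay": 0, "az": 0, "x": 0.15, "y": 0.85, "z": 0, "fingers": 20},
    {"ax": 0, "ay": 0, "az": 0, "x": 0.15, "y": 0.85, "z": 0, "fingers": 20},
    {"ax": 0, "ay": 0, "az": 0, "x": 0.15, "y": 0.85, "z": 0, "fingers": 20},
    {"ax": 0, "ay": 0, "az": 0, "x": 0.15, "y": 0.85, "z": 0, "fingers": 20},
    {"ax": 0, "ay": 0, "az": 0, "x": 0.1, "y": 0.4, "z": 0, "fingers": 20},
    {"ax": 0, "ay": 0, "az": 0, "x": 0, "y": 0, "z": 0, "fingers": 20},
    {"ax": 0, "ay": 0, "az": 0, "x": 0, "y": 0, "z": 0, "fingers": 20},
    {"ax": 0, "ay": 0, "az": 0, "x": 0, "y": 0, "z": 0, "fingers": 20},
  ],
)

```text
time: 4.28
tcp_pos: [0.5576, 0.0476, 0.1369]
tool_rot: [3.141, 0.001, 0.246]
ft_force: [-0.3, -0.5, -0.1]
gripper_width: 0.423
gripper_force: 70.1
```

Run:
```python
from h import *
s=wsnap('w2'); print(s['time'],s['tcp_pos'],s['tool_rot'],s['ft_force'],s['gripper_width'])
im,_=load('w2'); cv2.imwrite('pics/w2o.png',cv2.resize(im[:,:,::-1],None,fx=1.4,fy=1.4,interpolation=2))
print([wproj('w2',[.569,.1245,h])*1.4 for h in(.006,.035)])
```

```text
4.2833 [0.55755287 0.04757189 0.13691517] [3.14116179e+00 5.12385546e-04 2.45522754e-01] [-0.275903   -0.45876799 -0.0695429 ] 0.4229807138799979
[array([268.35062133, 240.42055144]), array([253.14869478, 250.12047762])]
```

View pics/w2o.png

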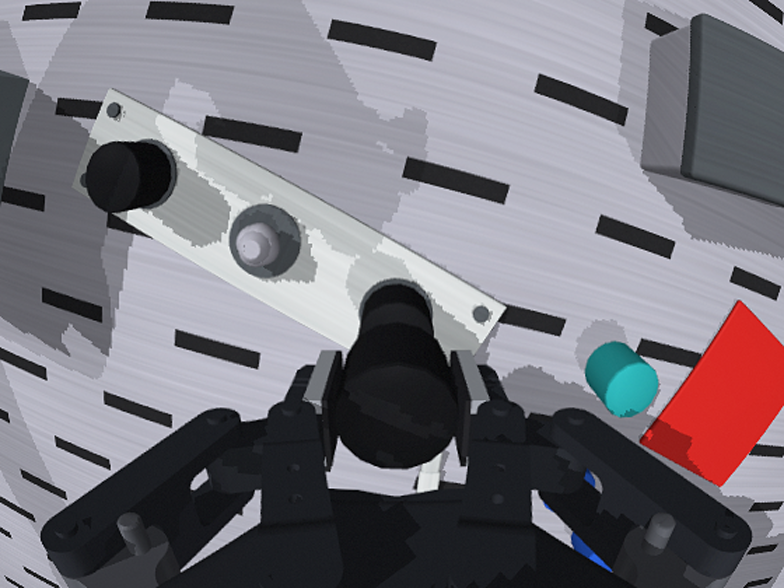

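The cap is held upright between the pads, and the bare stud shows at about (252,246) with the washer centre at about (265,241) in this 1.4× view. Next, a fine measurement of both with an overlay.

Run:
```python
from h import *
im,_=load('w2'); s=3.5
z=np.load('pics/w2_p.npz'); p=z['p']; Rm=Rotation.from_euler('xyz',z['r']).as_matrix()
def crop(u0,v0,w,h,curves):
    o=cv2.resize(np.clip(im[v0:v0+h,u0:u0+w,::-1].astype(float)*1.6,0,255).astype(np.uint8),None,fx=s,fy=s,interpolation=2)
    for c,r,hh,col in curves:
        for t in np.linspace(0,6.28,120):
            q=(wproj('w2',[c[0]+r*np.cos(t),c[1]+r*np.sin(t),hh])-[u0,v0]+.5)*s
            cv2.circle(o,tuple(int(x) for x in q),0,col,-1)
    return o
st=[.569,.1245]
a=crop(145,130,110,85,[(st,.021,.0115,(0,255,255)),(st,.009,.029,(0,255,0))])
cp=(p+Rm@np.array([0,0,0]))
b=crop(230,190,110,150,[(cp[:2],.019,p[2]+.0025,(0,255,255)),(cp[:2],.019,p[2]-.034,(0,255,0))])
a=cv2.copyMakeBorder(a,0,b.shape[0]-a.shape[0],0,0,0); cv2.imwrite('pics/c2.png',np.hstack([a,b]))
```

```text
(no output)
```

View pics/c2.png

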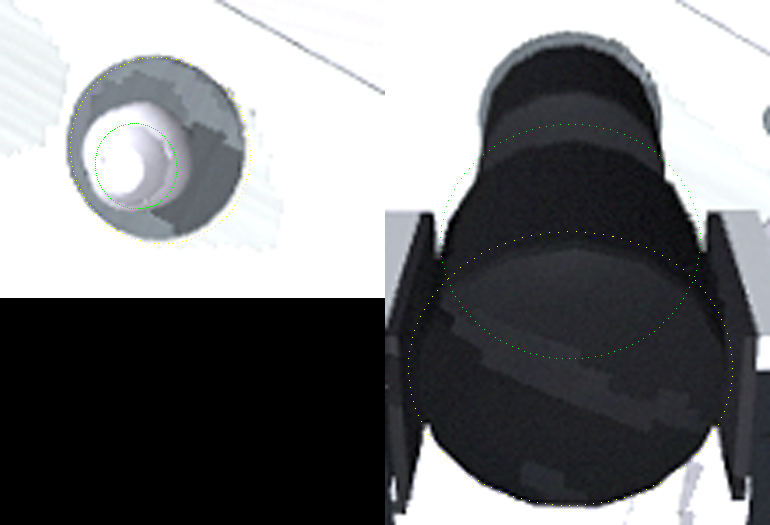

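The washer overlay fits to about 0.3 mm, so stud ≈ (0.569, 0.1245). The far edge of the cap's rim sits about 2 mm towards -tool-x from the TCP-centred overlay, which agrees with the grasp (0.507 against 0.5089). So the target TCP is about (0.5708, 0.125). Moving above it.

>>> drive_tool(
  moves=[
    {"ax": 0, "ay": 0, "az": 0, "x": 0.08, "y": 0.4, "z": 0, "fingers": 20},
    {"ax": 0, "ay": 0, "az": 0, "x": 0.1, "y": 0.6, "z": -0.1, "fingers": 20},
    {"ax": 0, "ay": 0, "az": 0, "x": 0.1, "y": 0.6, "z": -0.3, "fingers": 20},
    {"ax": 0, "ay": 0, "az": 0, "x": 0.05, "y": 0.335, "z": -0.5, "fingers": 20},
    {"ax": 0, "ay": 0, "az": 0, "x": 0, "y": 0, "z": -0.4, "fingers": 20},
    {"ax": 0, "ay": 0, "az": 0, "x": 0, "y": 0, "z": 0, "fingers": 20},
    {"ax": 0, "ay": 0, "az": 0, "x": 0, "y": 0, "z": 0, "fingers": 20},
    {"ax": 0, "ay": 0, "az": 0, "x": 0, "y": 0, "z": 0, "fingers": 20},
  ],
)

```text
time: 5.0
tcp_pos: [0.5715, 0.1244, 0.0858]
tool_rot: [3.141, -0.001, 0.244]
ft_force: [0.1, -0.7, -0.5]
gripper_width: 0.427
gripper_force: 70.1
```

Run:
```python
from h import *
q=wsnap('w3'); print(q['time'],q['tcp_pos'],q['tool_rot'],q['ft_force'])
im,_=load('w3'); s=3.5
z=np.load('pics/w3_p.npz'); p=z['p']
u0,v0,w,h=200,150,160,160
o=cv2.resize(np.clip(im[v0:v0+h,u0:u0+w,::-1].astype(float)*1.6,0,255).astype(np.uint8),None,fx=s,fy=s,interpolation=2)
c=[p[0]-.0018,p[1]-.0005]
for c,r,hh,col in [((.569,.1245),.021,.0115,(0,255,255)),(c,.019,p[2]+.0025,(0,255,255)),(c,.019,p[2]-.034,(0,255,0))]:
    for t in np.linspace(0,6.28,120):
        q=(wproj('w3',[c[0]+r*np.cos(t),c[1]+r*np.sin(t),hh])-[u0,v0]+.5)*s
        cv2.circle(o,tuple(int(x) for x in q),0,col,-1)
cv2.imwrite('pics/c3.png',o)
```

```text
5.0 [0.57151652 0.12436173 0.08580846] [ 3.14132989e+00 -5.49616872e-04  2.43974064e-01] [ 0.10781734 -0.73541961 -0.46277333]
```

View pics/c3.png

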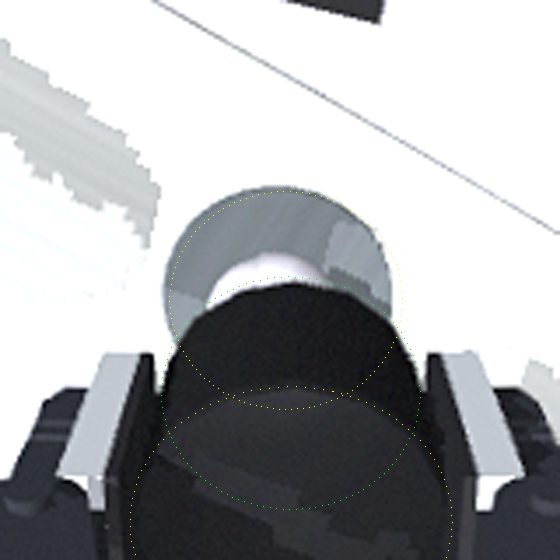

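The close-up crop shows the washer spanning columns 164–391 with its top at 186, against a predicted 170–401 and 191. The rim's far edge is at 282, against a predicted 276. So the cap must move about +0.7 mm in x and +2.5 mm in y. Correcting, then lowering to just inside the stud's taper.

>>> drive_tool(
  moves=[
    {"ax": 0, "ay": 0, "az": 0, "x": 0.017, "y": 0.065, "z": 0, "fingers": 20},
    {"ax": 0, "ay": 0, "az": 0, "x": 0, "y": 0, "z": -0.15, "fingers": 20},
    {"ax": 0, "ay": 0, "az": 0, "x": 0, "y": 0, "z": -0.15, "fingers": 20},
    {"ax": 0, "ay": 0, "az": 0, "x": 0, "y": 0, "z": 0, "fingers": 20},
    {"ax": 0, "ay": 0, "az": 0, "x": 0, "y": 0, "z": 0, "fingers": 20},
  ],
)

```text
time: 5.47
tcp_pos: [0.5712, 0.128, 0.0725]
tool_rot: [-3.141, 0.001, 0.246]
ft_force: [0.7, 0.5, -0.2]
gripper_width: 0.429
gripper_force: 70.1
```

Run:
```python
from h import *
q=wsnap('w4'); print(q['time'],q['tcp_pos'],q['ft_force'])
im,_=load('w4'); s=3.5
u0,v0,w,h=200,150,160,160
cv2.imwrite('pics/c4.png',cv2.resize(np.clip(im[v0:v0+h,u0:u0+w,::-1].astype(float)*1.6,0,255).astype(np.uint8),None,fx=s,fy=s,interpolation=2))
p=q['tcp_pos']
for a in(0,1,2): # expected washer / rim extents if perfectly coaxial, cap offset a mm behind tcp
    c=p[:2]-a*1e-3*np.array([.97,.243])
    for r,hh in((.021,.0115),(.019,p[2]-.034)):
        e=np.array([(wproj('w4',[c[0]+r*np.cos(t),c[1]+r*np.sin(t),hh])-[u0,v0]+.5)*s for t in np.linspace(0,6.28,200)])
        print(a,r,e.min(0).round(),e.max(0).round())
```

```text
5.4667 [0.57117116 0.12803827 0.07251878] [ 0.70210542  0.48129296 -0.21197583]
0 0.021 [166. 198.] [415. 430.]
0 0.019 [161. 264.] [420. 499.]
1 0.021 [166. 204.] [415. 435.]
1 0.019 [161. 271.] [420. 504.]
2 0.021 [166. 210.] [415. 440.]
2 0.019 [161. 278.] [420. 510.]
```

View pics/c4.png

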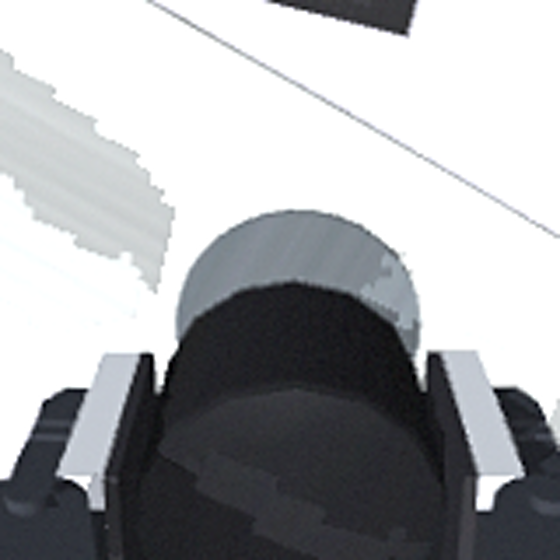

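The washer now spans columns 177–420 with its top at 210, where coaxial would be 166–415 and about 213. The remaining correction is about +0.8 mm in x and -1.1 mm in y, so the target measured TCP is (0.572, 0.1269).

>>> drive_tool(
  moves=[
    {"ax": 0, "ay": 0, "az": 0, "x": 0.02, "y": -0.028, "z": 0, "fingers": 20},
    {"ax": 0, "ay": 0, "az": 0, "x": 0, "y": 0, "z": 0, "fingers": 20},
    {"ax": 0, "ay": 0, "az": 0, "x": 0, "y": 0, "z": 0, "fingers": 20},
  ],
)

```text
time: 5.77
tcp_pos: [0.5727, 0.127, 0.0732]
tool_rot: [3.142, -0.0, 0.246]
ft_force: [0.8, 0.5, -0.5]
gripper_width: 0.428
gripper_force: 70.1
```

>>> drive_tool(
  moves=[
    {"ax": 0, "ay": 0, "az": 0, "x": -0.012, "y": 0, "z": -0.06, "fingers": 20},
    {"ax": 0, "ay": 0, "az": 0, "x": 0, "y": 0, "z": -0.06, "fingers": 20},
    {"ax": 0, "ay": 0, "az": 0, "x": 0, "y": 0, "z": -0.06, "fingers": 20},
    {"ax": 0, "ay": 0, "az": 0, "x": 0, "y": 0, "z": 0, "fingers": 20},
    {"ax": 0, "ay": 0, "az": 0, "x": 0, "y": 0, "z": 0, "fingers": 20},
  ],
)

```text
time: 6.18
tcp_pos: [0.5718, 0.127, 0.0655]
tool_rot: [-3.141, 0.001, 0.246]
ft_force: [0.9, 1.0, -0.2]
gripper_width: 0.427
gripper_force: 70.1
```

No force with the rim 3.5 mm below the stud top, so the post is in the bore. Continuing down to the bulges.

>>> drive_tool(
  moves=[
    {"ax": 0, "ay": 0, "az": 0, "x": 0, "y": 0, "z": -0.04, "fingers": 20},
    {"ax": 0, "ay": 0, "az": 0, "x": 0, "y": 0, "z": -0.05, "fingers": 20},
    {"ax": 0, "ay": 0, "az": 0, "x": 0, "y": 0, "z": -0.05, "fingers": 20},
    {"ax": 0, "ay": 0, "az": 0, "x": 0, "y": 0, "z": 0, "fingers": 20},
    {"ax": 0, "ay": 0, "az": 0, "x": 0, "y": 0, "z": 0, "fingers": 20},
  ],
)

```text
time: 6.6
tcp_pos: [0.5717, 0.1269, 0.0607]
tool_rot: [3.142, 0.001, 0.246]
ft_force: [-2.5, 0.3, 5.6]
gripper_width: 0.43
gripper_force: 70.7
```

>>> drive_tool(
  moves=[
    {"ax": 0, "ay": 0, "az": 0, "x": -0.012, "y": 0, "z": -0.04, "fingers": 20},
    {"ax": 0, "ay": 0, "az": 0, "x": 0, "y": 0, "z": -0.05, "fingers": 20},
    {"ax": 0, "ay": 0, "az": 0, "x": 0, "y": 0, "z": -0.05, "fingers": 20},
    {"ax": 0, "ay": 0, "az": 0, "x": 0, "y": 0, "z": 0, "fingers": 20},
    {"ax": 0, "ay": 0, "az": 0, "x": 0, "y": 0, "z": 0, "fingers": 20},
  ],
)

```text
time: 7.02
tcp_pos: [0.5711, 0.1269, 0.0551]
tool_rot: [3.141, 0.001, 0.246]
ft_force: [-2.4, -1.6, 3.6]
gripper_width: 0.429
gripper_force: 70.6
```

>>> drive_tool(
  moves=[
    {"ax": 0, "ay": 0, "az": 0, "x": -0.01, "y": -0.008, "z": -0.06, "fingers": 20},
    {"ax": 0, "ay": 0, "az": 0, "x": 0, "y": 0, "z": -0.06, "fingers": 20},
    {"ax": 0, "ay": 0, "az": 0, "x": 0, "y": 0, "z": -0.06, "fingers": 20},
    {"ax": 0, "ay": 0, "az": 0, "x": 0, "y": 0, "z": -0.04, "fingers": 20},
    {"ax": 0, "ay": 0, "az": 0, "x": 0, "y": 0, "z": 0, "fingers": 20},
    {"ax": 0, "ay": 0, "az": 0, "x": 0, "y": 0, "z": 0, "fingers": 20},
  ],
)

```text
time: 7.52
tcp_pos: [0.5711, 0.1267, 0.0456]
tool_rot: [-3.142, 0.0, 0.246]
ft_force: [-0.1, 0.8, -0.2]
gripper_width: 0.426
gripper_force: 70.5
```

Down at about rest height with force near zero, so the cap appears to have clicked. Now pressing in small steps.

>>> drive_tool(
  moves=[
    {"ax": 0, "ay": 0, "az": 0, "x": 0, "y": 0, "z": -0.03, "fingers": 20},
    {"ax": 0, "ay": 0, "az": 0, "x": 0, "y": 0, "z": -0.03, "fingers": 20},
    {"ax": 0, "ay": 0, "az": 0, "x": 0, "y": 0, "z": 0, "fingers": 20},
    {"ax": 0, "ay": 0, "az": 0, "x": 0, "y": 0, "z": 0, "fingers": 20},
  ],
)

```text
time: 7.85
tcp_pos: [0.5711, 0.1267, 0.0438]
tool_rot: [3.142, -0.0, 0.246]
ft_force: [-2.5, 0.4, 4.4]
gripper_width: 0.427
gripper_force: 71.0
```

>>> drive_tool(
  moves=[
    {"ax": 0, "ay": 0, "az": 0, "x": -0.01, "y": 0, "z": -0.03, "fingers": 20},
    {"ax": 0, "ay": 0, "az": 0, "x": 0, "y": 0, "z": -0.03, "fingers": 20},
    {"ax": 0, "ay": 0, "az": 0, "x": 0, "y": 0, "z": 0, "fingers": 20},
    {"ax": 0, "ay": 0, "az": 0, "x": 0, "y": 0, "z": 0, "fingers": 20},
    {"ax": 0, "ay": 0, "az": 0, "x": 0, "y": 0, "z": 0, "fingers": 20},
  ],
)

```text
time: 8.27
tcp_pos: [0.5711, 0.1267, 0.0422]
tool_rot: [3.141, -0.001, 0.246]
ft_force: [-3.0, -0.7, 9.0]
gripper_width: 0.428
gripper_force: 71.6
```

Force rises about 3 N per mm, which is the washer's own rate. At 9 N it should be squeezed about 3 mm. Last check before handing in.

Run:
```python
from h import *
a,_=snap('scene','s9'); 
for i in range(4):
    q=wsnap('w9'); print(q['time'],q['tcp_pos'].round(4),q['ft_force'].round(1),q['gripper_force'])
im,_=load('w9'); w=im[120:330,160:400]; 
cv2.imwrite('pics/c9.png',np.hstack([cv2.resize(a[150:300,150:400],(400,400*150//250*1))[:, :,::-1][:240],cv2.resize(w,(274,240))[:,:,::-1]]))
```

```text
8.3167 [0.5711 0.1267 0.0422] [-3.2  0.7  9.1] 71.61978989839554
8.3667 [0.5711 0.1267 0.0422] [-2.9  1.7 10. ] 71.61902613937855
8.4167 [0.5711 0.1267 0.0422] [-2.6  0.3 10.1] 71.61923982203007
8.4667 [0.5711 0.1267 0.0422] [-4.4 -0.2  9.4] 71.61941953003407
```

View pics/c9.png

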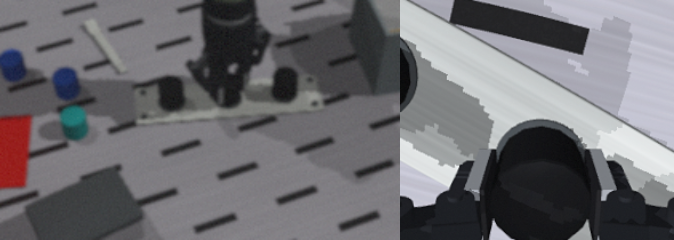

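The cap sits on the middle stud with only a thin washer ring showing evenly around it. Force is steady at 9–10 N, and the tyre lever and tin box look undisturbed. Handing in.

```bash
python3 -c "
from cell import robot
print(robot.sign_off())"
```

```text
the job is handed in; nothing more can be done
None
```

I pressed the loose black cap onto the bare middle stud (place_b) until it appeared to click, judged by height and force. I handed the job in still gripping it and pressing at 9–10 N; the sign-off gave no verdict.

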